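Set the washed steel pump parts out on the oven shelf to dry

ROBOT

A 7-joint arm with a two-finger parallel gripper is mounted at the origin on the work surface. World frame = base frame: x ahead of the robot, y to its left, z up, the work surface at z = 0. Lengths are in m, angles in rad, forces in N, time in s.
With the tool pointing down it reaches from about 0.4 to 0.85 m from the base axis. Payload 4.5 kg.
Tool frame: the origin (TCP) lies at the very end of the fingers, on their centre line; the grasp point (between the pads) lies 19 mm behind it (grip_point_offset is the distance from the TCP to the grasp point, in m); z points along the fingers, y is the line along which they close (so a half turn about z gives the same grasp; the last joint's range is limited). The gripper opens to 88 mm and grips with 3 to 60 N. Pads are 18 mm wide; open, the fingers measure 123 mm over their backs; the gripper's body (75 mm by 187 mm) begins 45 mm behind the grasp point.
Start: joints at [1.164, 0.689, -0.195, 1.565, 0.157, 0.902, -0.215], TCP at [0.267, -0.565, 0.239] pointing down, gripper open.
Joint ranges: [-3.01, 3.01], [-0.46, 2.08], [-1.47, 1.51], [0.13, 2.56], [-1, 4.14], [0.04, 2.09], [-2.66, 2.66]. Speed limits (rad/s): [2.57, 2.57, 3.14, 3.14, 3.14, 3.14, 3.14].

INTERFACE

Orientations are given as a unit quaternion [x, y, z, w].
In Python, from plant import get_state, snapshot, camera_params, finish_job, grip_point_offset gives the robot as it stands.
- The arm moves only by the tool move_tool, called in YAML: its name, and indented under it one key for each argument. Schema: {"type":"object","properties":{"offsets":{"type":"array","items":{"type":"array","items":{"type":"array","items":{"type":"number"},"minItems":7,"maxItems":7},"minItems":1,"maxItems":10},"minItems":1,"maxItems":1},"force":{"type":"number"},"only":{"type":"string"},"quiet":{"type":"boolean"},"lines":{"type":"string"}},"required":["offsets"],"additionalProperties":false}. offsets is a list that holds a single list of rows (three levels of brackets), with 1 to 10 rows, each of 7 numbers: the opening from 0.0 (shut) to 1.0 (fully open), then dx, dy, dz in normalised numbers (1 is 0.4 m), then a rotation vector rx, ry, rz in a scale on which 1.0 is 4 rad; each row is the pose to reach, as a shift and turn from the pose commanded when the call began, along the tool's axes at that moment; what a row does not reach only later rows make up. A row lasts 1/10 s, in which the tool goes at most 0.05 m and 0.15 rad, less where a joint would pass 70% of its speed; a pose out of reach is approached as far as the arm can. The fingers move at their own pace and stop on an object; force is the grip in N (left out, the last holds). Time passes only in rows, so rows that do not move let the fingers close. The tool returns the time, the measured TCP pose, the force, the opening and the grip force at its end. only (a regular expression) keeps the lines of the reply that match it, lines (a string "A,B") keeps lines A to B, and quiet returns only ok. A shift or turn number past 1, either way, is cut back to 1. Input that does not fit is refused with a message, and nothing moves.
- get_state(): the state, without advancing time (a new reading comes with each control period).
- snapshot(name): name is "scene" or "top" or "wrist"; returns (picture, depth): 480x640x3 uint8, red, green, blue; 480x640 float32, m along the optical axis (not along the pixel's ray), 0 where there is no reading.
- camera_params(name): a dict with "fx", "fy", "cx", "cy" (pixels), "rvec" (rotation vector, rad) and "tvec" (3), from world to camera coordinates, as OpenCV has them. Camera axes: x right, y down, z forward; pixel columns grow to the right and rows downward; lengths in m; the calibration is good to about 2 mm. The wrist camera is an equidistant fisheye: a pixel r from the principal point sees the ray r / f radians off the axis. A picture is of the moment at which its call begins: read the wrist's pose just before it. camera_params takes no time and is no camera call; for the wrist camera it gives the pose at the moment of the call.
- finish_job(): hands the job in; it is judged then, once.
The state is a dict: "clock": time; "q": joint angles; "qd": joint speeds; "joint_torque": joint torques, N m; "tool_pos": TCP position; "eef_rot": TCP orientation; "contact_force": force on the tool from outside, world axes, zero at the start; "moment": the same for the moment, N m; "opening": opening from 0.0 (shut) to 1.0 (fully open); "finger_force": force on a finger pad.
Only numpy, scipy, OpenCV 4.12 (cv2) and the standard library are available. Lean on these libraries where they do the work, as an engineer would, in place of code of your own. Each camera call takes 0.05 s, during which the arm holds its last target. There are 200 camera calls.

TASK

The washed steel parts of the vacuum pump must go on the oven shelf to dry. First draw the piston straight up out of its cylinder block and stand it in the middle of the blue mat; then stand the canister in the middle of the red mat, and last the flange in the middle of the yellow mat. Keep each part upright, set it down gently rather than dropping it, and leave the plastic parts, which the oven would melt, undisturbed where they are.

Things in the scene. Friction and masses are not known exactly. Their poses are not given: they have to be found in the camera images.
- piston: Silver-grey solid steel piston, a plain upright cylinder 30 mm in diameter and 75 mm tall with two dark grooves near the top, about 0.25 to 0.5 kg. At the start it stands upright in the cylinder block's bore, its underside 8 mm above the bench, with its upper 43 mm standing out of the block (top 83 mm above the bench). Origin: centre of its underside; z up along its axis.
- cylinder_block: Blue painted pump cylinder block, 52 x 52 mm and 40 mm tall, fixed to the bench, with four bolt heads 1.5 mm high on its top. In its middle a round upright bore 32 mm in diameter and 32 mm deep holds the piston with 1 mm clearance all round; the piston must rise more than 32 mm to be out. Origin: centre of its underside on the bench; z up along the bore.
- canister: Silver-grey steel filter canister with two dark bands: upright cylinder 44 mm in diameter up to 60 mm, then a narrower cap to its full height of 70 mm; about 0.18 to 0.35 kg; stands on the bench. Origin: centre of its underside; z up.
- flange: Silver-grey steel pipe flange: round foot 60 mm in diameter and 12 mm thick with an upright tube neck 34 mm in diameter above it, 45 mm tall in all, its mouth black; about 0.2 to 0.42 kg; stands on the bench. Grip it by the neck. Origin: centre of its underside; z up.
- mat_blue: Blue silicone mat, a disc 70 mm across and 3 mm thick, lying fixed on the plain aluminium oven shelf (310 x 170 x 8 mm, left of the robot's centre line, lying on the bench). Origin: centre of its underside, 8 mm above the bench; its top is 11 mm above the bench. z up. The three mats' order along the shelf varies; neighbours' centres are about 95 mm apart.
- mat_red: Red silicone mat, a disc 70 mm across and 3 mm thick, lying fixed on the plain aluminium oven shelf (310 x 170 x 8 mm, left of the robot's centre line, lying on the bench). Origin: centre of its underside, 8 mm above the bench; its top is 11 mm above the bench. z up. The three mats' order along the shelf varies; neighbours' centres are about 95 mm apart.
- mat_yellow: Yellow silicone mat, a disc 70 mm across and 3 mm thick, lying fixed on the plain aluminium oven shelf (310 x 170 x 8 mm, left of the robot's centre line, lying on the bench). Origin: centre of its underside, 8 mm above the bench; its top is 11 mm above the bench. z up. The three mats' order along the shelf varies; neighbours' centres are about 95 mm apart.
- plastic_canister: Leave alone: green plastic canister with black bands, the same shape and size as the steel canister (44 mm diameter, 70 mm tall). Origin: centre of its underside; z up.
- plastic_flange: Leave alone: orange plastic flange, the same shape and size as the steel flange (60 mm foot, 34 mm neck, 45 mm tall). Origin: centre of its underside; z up.
- plastic_knob: Leave alone: red plastic valve knob, 46 mm in diameter and 38 mm tall with a black top. Origin: centre of its underside; z up.
Things that resemble listed ones, but are neither listed nor needed, are in the scene too. What is shaped like the piston but brown or purple is not meant.

How it is judged:
On the way, in this order (a step that is already met when the one before it is completed fails the run):
1. the piston is drawn upright out of the bore (z of piston in the frame of cylinder_block above 0.042 m and angle between piston's own z axis and vertical below 0.3 rad), for 0.05 s.
2. the piston stands released on the blue mat (horizontal distance between piston and mat_blue below 0.012 m and z of piston in the frame of mat_blue between -0.001 and 0.007 m and angle between piston's own z axis and vertical below 0.1 rad and linear speed of piston below 0.02 m/s and angular speed of piston below 0.2 rad/s and contact force between the fingers and piston below 0.1 N), for 0.1 s.
3. the canister stands released on the red mat (horizontal distance between canister and mat_red below 0.012 m and z of canister in the frame of mat_red between -0.001 and 0.007 m and angle between canister's own z axis and vertical below 0.1 rad and linear speed of canister below 0.02 m/s and angular speed of canister below 0.2 rad/s and contact force between the fingers and canister below 0.1 N), for 0.1 s.
4. the flange stands released on the yellow mat (horizontal distance between flange and mat_yellow below 0.012 m and z of flange in the frame of mat_yellow between -0.001 and 0.007 m and angle between flange's own z axis and vertical below 0.1 rad and linear speed of flange below 0.02 m/s and angular speed of flange below 0.2 rad/s and contact force between the fingers and flange below 0.1 N), for 0.1 s.
At the end, for the whole second after the job is handed in: Piston on the blue mat, canister on the red, flange on the yellow: each released, at rest, standing upright on the mat (tilt under 0.1 rad, underside within -4 to +4 mm of the mat's top) with its axis within 12 mm of the mat's centre; the three plastic parts within 20 mm of where they were (all of step 2 and all of step 3 and all of step 4 and distance of each of plastic_canister, plastic_flange, plastic_knob from where it was at the start of the episode below 0.02 m); the robot touches nothing.
It fails at once if a steel part is let go or dropped in the air ((height (world z) of piston above 0.03 m and contact force between the fingers and piston below 0.1 N) or (height (world z) of canister above 0.03 m and contact force between the fingers and canister below 0.1 N) or (height (world z) of flange above 0.03 m and contact force between the fingers and flange below 0.1 N)).
It fails at once if a steel part is tipped (more than 0.5 rad) (angle between any of piston, canister, flange's own z axis and vertical above 0.5 rad).
It fails at once if a plastic part is shifted more than 20 mm or tipped (distance of any of plastic_canister, plastic_flange, plastic_knob from where it was at the start of the episode above 0.02 m or angle between any of plastic_canister, plastic_flange, plastic_knob's own z axis and vertical above 0.3 rad).
It also fails if it takes over 120 s, if anything falls off the work surface, if the arm or the gripper's body presses on something with over 40 N, if the wrist force passes 120 N, or if a joint passes its speed limit or range.

## Working session

There is one attempt and no reset: what is moved stays moved. The work goes in short steps, Python scripts to look and compute and a tool call to move; the robot and the scene stay as the last step left them, time stands still between calls to the robot, and variables do not carry over. Pictures are saved under pics/ and viewed, at most 14 in all, crops included, and the job is handed in when it is done.

```bash
ls; mkdir -p pics; python3 - <<'E'
from plant import *
import cv2,numpy as np
print(get_state(),grip_point_offset)
for n in("top","scene"):
    p,d=snapshot(n);cv2.imwrite(f"pics/{n}0.png",p[:,:,::-1]);np.save(f"pics/{n}0.npy",d);print(n,camera_params(n))
E
```

```text
pics
{'clock': 0.0, 'q': array([ 1.16381874,  0.68996985, -0.19452213,  1.56636226,  0.15730991,
        0.90249957, -0.21510892]), 'qd': array([-3.79491668e-04,  8.66832917e-04,  1.62921838e-03, -8.17255494e-05,
       -1.30301109e-03, -9.22611491e-04,  1.04033057e-04]), 'joint_torque': array([-2.08906577e-04, -5.27563047e+01, -1.26704659e+00, -1.53429759e+01,
       -5.26666758e-02,  6.51413837e-03,  1.59707452e-04]), 'tool_pos': array([ 0.26633354, -0.56470203,  0.23791421]), 'eef_rot': array([ 9.75802258e-01,  2.18652926e-01, -2.69041985e-04, -8.82675616e-04]), 'contact_force': array([ 0.65362835, -0.69458824, -0.29728731]), 'moment': array([-0.02958181, -0.01504274,  0.00553174]), 'finger_force': 0.0, 'opening': 0.9998227892561206} 0.0187
top {'fx': 610.4962580096712, 'fy': 610.4962580096712, 'cx': 318.8560262032597, 'cy': 245.302333222284, 'rvec': array([ 2.1447056 , -2.11749615,  0.14163378]), 'tvec': array([-0.07585353,  0.48694791,  1.12981853])}
scene {'fx': 619.7096741942861, 'fy': 619.7096741942861, 'cx': 316.4482137626091, 'cy': 227.73201280443783, 'rvec': array([ 1.95880045,  1.63566156, -0.56353372]), 'tvec': array([-0.03541329, -0.36284508,  1.49988958])}
```

View pics/top0.png

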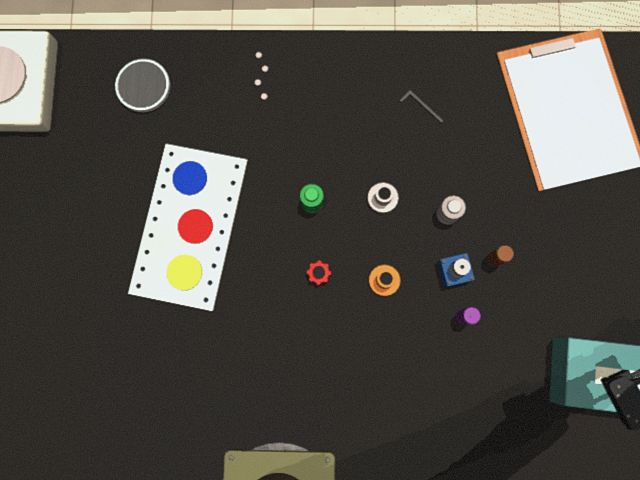

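View pics/scene0.png

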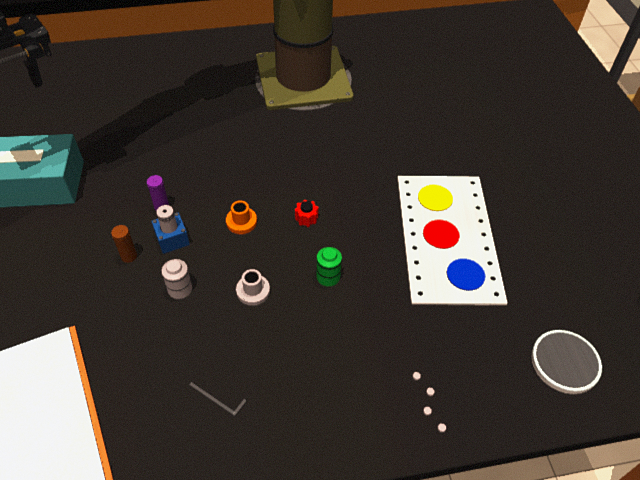

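The top view shows:
- **Piston candidates:** silver one in the blue block (462,267), brown (505,254) and purple (472,316). I choose the silver one.
- **Canister candidates:** silver (453,209) and green (312,197). I choose silver.
- **Flange candidates:** silver (383,197) and orange (385,280). I choose silver.
- **Mats:** blue (190,178), red (195,226), yellow (184,272).

Next is one close crop to check these choices.

```bash
cat > h.py <<'E'
import cv2,numpy as np
from scipy.spatial.transform import Rotation as R
from plant import *
def px2w(n,u,v,z):
    c=camera_params(n);Rm=R.from_rotvec(c["rvec"]).as_matrix();o=-Rm.T@c["tvec"]
    d=Rm.T@np.array([(u-c["cx"])/c["fx"],(v-c["cy"])/c["fy"],1]);return o+d*(z-o[2])/d[2]
def tool(target):  # shift to world TCP target, in tool axes, from measured pose
    s=get_state();return R.from_quat(s["eef_rot"]).inv().apply(np.array(target)-s["tool_pos"])
E
python3 - <<'E'
from h import *
p=cv2.imread("pics/top0.png")
a=cv2.resize(p[165:345,355:535],(600,600),interpolation=cv2.INTER_CUBIC)
cv2.imwrite("pics/c1.png",a)
hsv=cv2.cvtColor(p[140:315,125:250],cv2.COLOR_BGR2HSV)
for n,h in(("blue",115),("red",0),("yellow",30)):
    dh=np.abs((hsv[...,0].astype(int)-h+90)%180-90)
    m=((dh<12)&(hsv[...,1]>150)&(hsv[...,2]>90)).astype(np.uint8)
    k,l,s,ce=cv2.connectedComponentsWithStats(m);i=1+np.argmax(s[1:,4]);u,v=ce[i]+[125,140]
    print(n,u,v,s[i],px2w("top",u,v,.011))
for n,u,v,z in(("piston",462,267,.083),("canister",454,206,.07),("flange",384,194,.045),("pcan",311,194,.07),("pfl",386,279,.045),("knob",319,273,.038),("brown",505,254,.075),("purp",472,316,.075)): print(n,px2w("top",u,v,z).round(4))
E
```

```text
blue 189.28868360277136 177.51385681293303 [ 48  21  34  34 866] [0.62602997 0.19176397 0.011     ]
red 194.80552486187844 225.939226519337 [ 53  69  35  34 905] [0.52781337 0.1761942  0.011     ]
yellow 183.95747001090513 271.96074154852784 [ 42 115  35  35 917] [0.43636837 0.19326283 0.011     ]
piston [ 0.4437 -0.3312  0.083 ]
canister [ 0.5598 -0.3216  0.07  ]
flange [ 0.5876 -0.1934  0.045 ]
pcan [ 0.5802 -0.0542  0.07  ]
pfl [ 0.424  -0.1968  0.045 ]
knob [ 0.4346 -0.0707  0.038 ]
brown [ 0.4696 -0.4118  0.075 ]
purp [ 0.3558 -0.349   0.075 ]
```

View pics/c1.png

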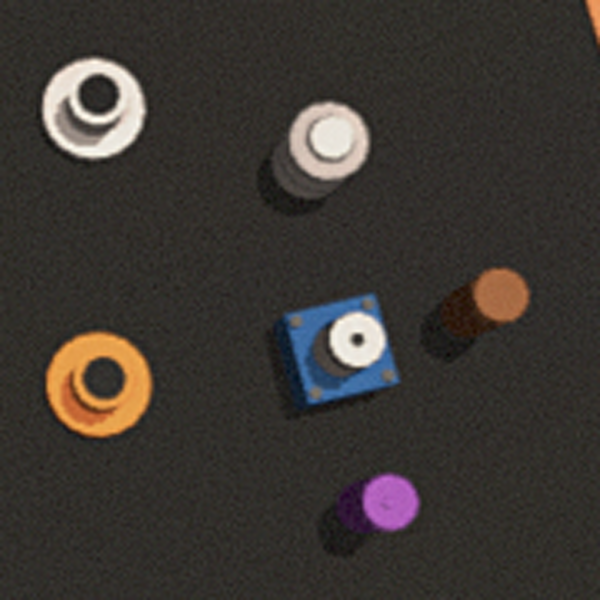

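The close crop confirms it: the silver piston's top, with its centre dot, is at about (462,267) in the blue block. The silver canister is at (454,206) and the silver flange's mouth at (384,193). Now I'll work out the move to above the piston.

```bash
python3 - <<'E'
from h import *
print(tool([.4437,-.3312,.16]))
print(px2w("top",328/600*180+355-.35,141*.3+165-.35,.06),px2w("top",383,197.2,.012))
E
```

```text
[ 0.26000874 -0.13542254  0.07819554]
[ 0.5601671  -0.32177607  0.06      ] [ 0.58915933 -0.1942102   0.012     ]
```

The manual's scale: shifts go in shares of 0.4 m and turns go in shares of 4 rad. Converting my numbers, 0.26 m / 0.4 = 0.65, 0.05 m / 0.4 = 0.125.

move_tool:
  offsets:
    - [[0.55,0.0875,-0.0425,0.025,0,0,0],[0.55,0.175,-0.0875,0.05,0,0,0],[0.55,0.2625,-0.1325,0.075,0,0,0],[0.55,0.35,-0.1775,0.1,0,0,0],[0.55,0.425,-0.22,0.125,0,0,0],[0.55,0.5,-0.2625,0.15,0,0,0],[0.55,0.575,-0.3,0.175,0,0,0],[0.55,0.625,-0.3275,0.19,0,0,0],[0.55,0.65,-0.3385,0.195,0,0,0],[0.55,0.65,-0.3385,0.195,0,0,0]]
  force: 40

```text
clock: 1.1
tool_pos: [0.445, -0.3306, 0.1604]
eef_rot: [0.975, 0.22, 0.0, -0.0]
contact_force: [0.9, -0.4, 0.4]
opening: 0.549
finger_force: 0.0
```

```bash
python3 - <<'E'
from h import *
s=get_state();print(s["tool_pos"],s["eef_rot"],s["q"]);c=camera_params("wrist");print(c)
p,d=snapshot("wrist");cv2.imwrite("pics/w1.png",p[:,:,::-1])
np.save("pics/w1.npy",d)
E
```

```text
[ 0.44499362 -0.33057341  0.16042597] [ 9.75496020e-01  2.20016708e-01  7.36503682e-05 -3.96321579e-04] [ 0.63326455  0.70578691 -0.12879271  1.85762869  0.14955194  0.5878877
 -0.71688701]
{'fx': 371.64829954431775, 'fy': 371.64829954431775, 'cx': 319.503773813502, 'cy': 241.10887030009636, 'rvec': array([-2.45384501,  1.55165487,  0.21490151]), 'tvec': array([-0.49060611,  0.23441529,  0.38593818])}
```

View pics/w1.png

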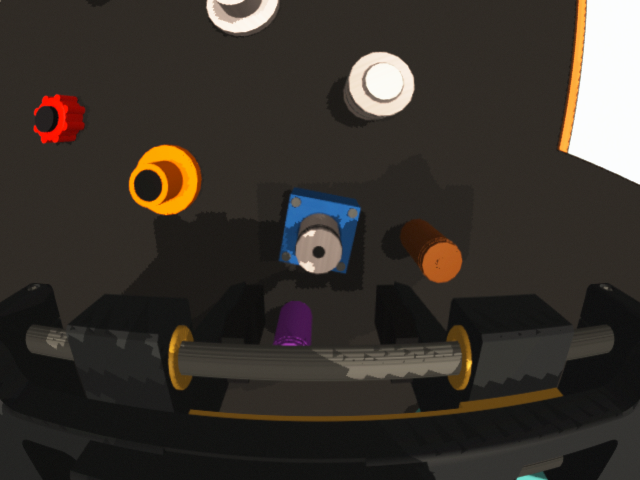

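The wrist view shows the piston's top centre at (318.5,251), midway between the fingers. The brown decoy is at (440,262), purple at (294,325), the steel canister's cap at (384,82) and the orange flange at (150,186). I'll use the fisheye model to refine the positions.

```bash
cat >> h.py <<'E'
def fish(u,v,z,c=None):
    c=c or camera_params("wrist");Rm=R.from_rotvec(c["rvec"]).as_matrix();o=-Rm.T@c["tvec"]
    a=np.array([u-c["cx"],v-c["cy"]]);r=np.hypot(*a);t=r/c["fx"]
    d=Rm.T@np.array([*(a/r*np.sin(t)),np.cos(t)]);return o+d*(z-o[2])/d[2]
E
python3 - <<'E'
from h import *
for a in((318.5,251,.083),(384,82,.07)):print(fish(*a))
d=np.load("pics/w1.npy");print(d[251,318],d[82,384])
t=fish(318.5,251,.083);w=(t+[.4437,-.3312,0])/2;w[2]=.048;print(w,tool(w))
E
```

```text
[ 0.44408145 -0.33304905  0.083     ]
[ 0.55924272 -0.32471584  0.07      ]
0.23353449 0.21728052
[ 0.44389073 -0.33212453  0.048     ] [ 0.00017795 -0.00019067  0.11271625]
```

In the tool's units: 0.112 m / 0.4 = 0.28, 0.108 m / 0.4 = 0.27.

move_tool:
  offsets:
    - [[0.55,0,0,0.075,0,0,0],[0.55,0,0,0.15,0,0,0],[0.55,0,0,0.2125,0,0,0],[0.55,0,0,0.25,0,0,0],[0.55,0,0,0.27,0,0,0],[0.55,0,0,0.28,0,0,0],[0.55,0,0,0.28,0,0,0]]
  force: 40

```text
clock: 1.85
tool_pos: [0.4437, -0.3328, 0.0489]
eef_rot: [0.976, 0.218, -0.0, 0.0]
contact_force: [-0.3, -0.4, 0.7]
opening: 0.552
finger_force: 0.0
```

move_tool:
  offsets:
    - [[0.2,0,0,0,0,0,0],[0.2,0,0,0,0,0,0],[0,0,0,0,0,0,0],[0,0,0,0,0,0,0],[0,0,0,0,0,0,0],[0,0,0,0,0,0,0]]
  force: 40

```text
clock: 2.45
tool_pos: [0.4441, -0.3316, 0.0493]
eef_rot: [0.976, 0.219, 0.0, 0.0]
contact_force: [-1.0, 1.7, 6.2]
opening: 0.331
finger_force: 39.8
```

```bash
python3 - <<'E'
from h import *
s=get_state();print(s["tool_pos"],s["finger_force"],s["contact_force"],s["moment"])
E
```

```text
[ 0.44413206 -0.33163441  0.04933076] 39.81929775327444 [-0.96791497  1.73825195  6.18025591] [0.36123124 0.25474773 0.03273972]
```

In the tool's units: -0.115 m / 0.4 = -0.2875, -0.105 m / 0.4 = -0.2625.

move_tool:
  offsets:
    - [[0,0,0,-0.0125,0,0,0],[0,0,0,-0.0375,0,0,0],[0,0,0,-0.075,0,0,0],[0,0,0,-0.1125,0,0,0],[0,0,0,-0.15,0,0,0],[0,0,0,-0.1875,0,0,0],[0,0,0,-0.225,0,0,0],[0,0,0,-0.2625,0,0,0],[0,0,0,-0.2875,0,0,0],[0,0,0,-0.2875,0,0,0]]
  force: 50

```text
clock: 3.45
tool_pos: [0.4447, -0.3325, 0.1652]
eef_rot: [0.976, 0.218, 0.001, 0.001]
contact_force: [0.6, 0.2, -3.5]
opening: 0.327
finger_force: 49.8
```

```bash
python3 - <<'E'
from h import *
p,d=snapshot("scene");cv2.imwrite("pics/s2.png",cv2.resize(p[100:340,60:380,::-1],None,fx=2,fy=2))
s=get_state();print(s["tool_pos"],s["contact_force"],tool([.626,.1918,.12]))
print([px2w("scene",u,v,.011) for u,v in((466,274.5),(441,234),(435,197.5))])
E
```

```text
[ 0.44421224 -0.33210066  0.16423331] [ 0.2079572  -0.68190826 -3.88222982] [ 0.38786568 -0.39635387  0.04403531]
[array([0.62839189, 0.19576751, 0.011     ]), array([0.53004014, 0.17977748, 0.011     ]), array([0.43791391, 0.19673479, 0.011     ])]
```

View pics/s2.png

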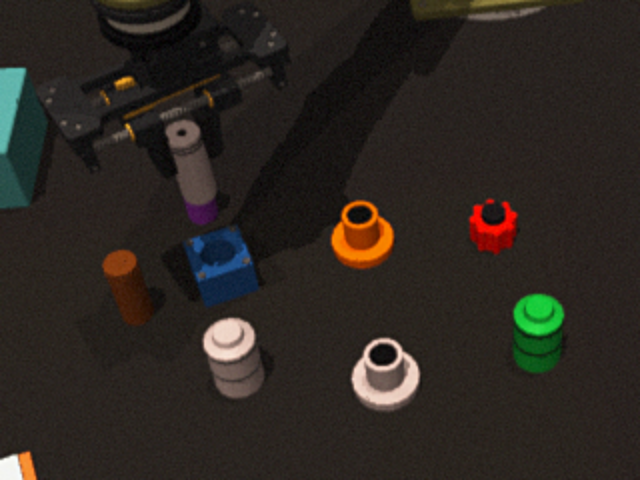

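The picture shows the piston at (190,165) hanging upright and clear of the empty bore at (220,250). The other parts are undisturbed. Carrying it towards the blue mat.

In the tool's units: -0.25 m / 0.4 = -0.625, -0.04 m / 0.4 = -0.1.

move_tool:
  offsets:
    - [[0,0.0375,-0.0375,0,0,0,0],[0,0.1,-0.1,0,0,0,0],[0,0.175,-0.175,0,0,0,0],[0,0.25,-0.25,0,0,0,0],[0,0.325,-0.325,0,0,0,0],[0,0.4,-0.4,0,0,0,0],[0,0.475,-0.475,0,0,0,0],[0,0.55,-0.55,0,0,0,0],[0,0.5875,-0.6,0,0,0,0],[0,0.6,-0.625,0,0,0,0]]

```text
clock: 4.5
tool_pos: [0.5547, 0.0007, 0.1628]
eef_rot: [0.975, 0.221, -0.0, -0.001]
contact_force: [-0.4, -0.1, -3.7]
opening: 0.327
finger_force: 49.8
```

move_tool:
  offsets:
    - [[0,0.025,-0.025,0,0,0,0],[0,0.05,-0.075,0,0,0,0],[0,0.075,-0.15,0,0,0,0],[0,0.1,-0.225,0,0,0,0],[0,0.125,-0.275,0,0,0,0],[0,0.125,-0.3,0,0,0,0],[0,0.125,-0.3,0,0,0,0]]

```text
clock: 5.2
tool_pos: [0.5476, 0.1265, 0.1634]
eef_rot: [0.976, 0.219, -0.001, 0.0]
contact_force: [0.2, -0.5, -3.3]
opening: 0.327
finger_force: 49.8
```

```bash
python3 - <<'E'
from h import *
s=get_state();print(s["tool_pos"],s["q"],s["contact_force"],tool([.6272,.1938,.0523]))
p,d=snapshot("wrist");cv2.imwrite("pics/w2.png",p[:,:,::-1])
hsv=cv2.cvtColor(p,cv2.COLOR_RGB2HSV)
for n,h in(("blue",115),("red",0),("yellow",30)):
    dh=np.abs((hsv[...,0].astype(int)-h+90)%180-90)
    m=((dh<12)&(hsv[...,1]>150)&(hsv[...,2]>60)).astype(np.uint8)
    k,l,q,ce=cv2.connectedComponentsWithStats(m);i=1+np.argmax(q[1:,4]);pt=np.argwhere(l==i)[:,::-1]
    W=np.array([fish(u,v,.011)[:2] for u,v in pt+1e-3]);(c,r)=cv2.minEnclosingCircle(W.astype(np.float32))
    print(n,ce[i],q[i],c,r)
E
```

```text
[0.54755753 0.12651191 0.16341225] [-0.30135404  0.70854873 -0.01318308  1.83528889  0.01545911  0.59938713
 -1.45331243] [ 0.24528468 -0.47429763 -3.29431054] [ 0.10093189 -0.02678588  0.11095861]Traceback (most recent call last):
  File "<stdin>", line 9, in <module>
  File "h.py", line 10, in fish
    c=c or camera_params("wrist");Rm=R.from_rotvec(c["rvec"]).as_matrix();o=-Rm.T@c["tvec"]
           ~~~~~~~~~~~~~^^^^^^^^^
ValueError: time passes only in moves, steps and waits
```

View pics/w2.png

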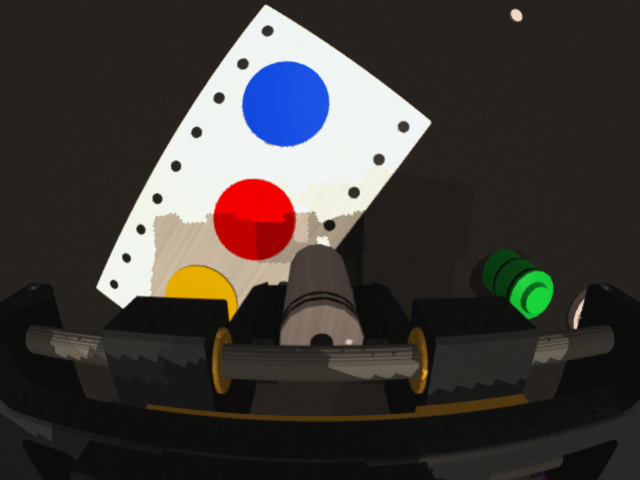

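The wrist view shows the blue mat centred at about (286,104), red at (254,219) and yellow partly hidden at (203,295). The piston hangs upright between the fingers.

```bash
python3 - <<'E'
from h import *
c=camera_params("wrist")
for u,v in((286,104),(254.3,219.5)):print(fish(u,v,.011,c))
print(get_state()["tool_pos"],tool([.6272,.1938,.0523]))
E
```

```text
[0.62629914 0.18919427 0.011     ]
[0.52909506 0.17423359 0.011     ]
[0.54801117 0.12477094 0.16349901] [ 0.10121949 -0.02889103  0.11100011]
```

In the tool's units: 0.1 m / 0.4 = 0.25, -0.0265 m / 0.4 = -0.0663.

move_tool:
  offsets:
    - [[0,0.05,-0.0125,0,0,0,0],[0,0.125,-0.03,0,0,0,0],[0,0.2,-0.05,0.0125,0,0,0],[0,0.2375,-0.0625,0.05,0,0,0],[0,0.25,-0.0663,0.1,0,0,0],[0,0.25,-0.0663,0.15,0,0,0],[0,0.25,-0.0663,0.2,0,0,0],[0,0.25,-0.0663,0.23,0,0,0],[0,0.25,-0.0663,0.25,0,0,0],[0,0.25,-0.0663,0.25,0,0,0]]

```text
clock: 6.25
tool_pos: [0.6273, 0.1917, 0.0628]
eef_rot: [0.976, 0.218, -0.001, 0.0]
contact_force: [-0.3, -0.2, -2.8]
opening: 0.328
finger_force: 49.8
```

```bash
python3 - <<'E'
from h import *
s=[get_state() for _ in range(1)][0];print(s["tool_pos"],s["contact_force"],tool([.6268,.1922,.0523]))
p,d=snapshot("top");cv2.imwrite("pics/t3.png",cv2.resize(p[100:340,80:400,::-1],None,fx=2,fy=2))
E
```

```text
[0.62726816 0.19165922 0.0628357 ] [-0.27910904 -0.23319525 -2.79542908] [-0.00017293 -0.00069434  0.01053568]
```

View pics/t3.png

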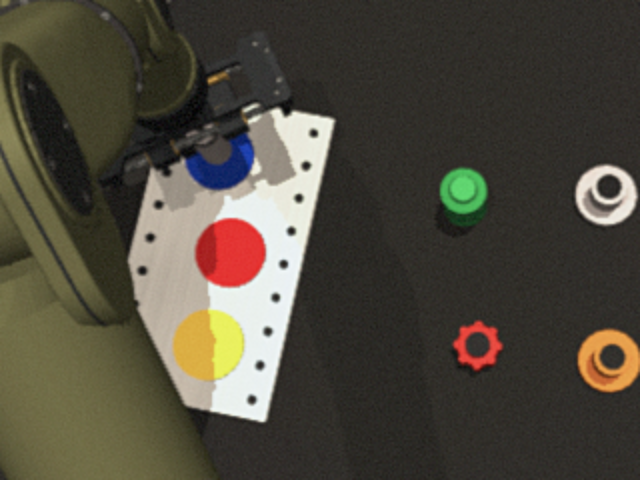

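The top view shows the piston's front edge at (215,152), inside the blue mat, whose centre is at about (219,156). I'm lowering it gently while watching the force.

In the tool's units: 0.0095 m / 0.4 = 0.0238, 0.008 m / 0.4 = 0.02.

move_tool:
  offsets:
    - [[0,0,-0.0013,0.0075,0,0,0],[0,0,-0.0013,0.015,0,0,0],[0,0,-0.0013,0.02,0,0,0],[0,0,-0.0013,0.0238,0,0,0],[0,0,-0.0013,0.0238,0,0,0]]

```text
clock: 6.8
tool_pos: [0.6273, 0.1936, 0.0541]
eef_rot: [0.976, 0.219, -0.0, 0.0]
contact_force: [-0.2, -0.4, -3.2]
opening: 0.329
finger_force: 49.8
```

move_tool:
  offsets:
    - [[0,0,0,0.0025,0,0,0],[0,0,0,0.0025,0,0,0]]

```text
clock: 7.0
tool_pos: [0.6274, 0.1936, 0.0532]
eef_rot: [0.976, 0.219, -0.0, 0.0]
contact_force: [0.4, -0.1, -4.4]
opening: 0.328
finger_force: 49.8
```

In the tool's units: 0.001 m / 0.4 = 0.0025.

move_tool:
  offsets:
    - [[0,0,0.0025,0.0025,0,0,0],[0,0,0.0025,0.0025,0,0,0]]

```text
clock: 7.2
tool_pos: [0.6279, 0.1931, 0.0525]
eef_rot: [0.976, 0.219, 0.0, -0.0]
contact_force: [-0.1, 0.7, -0.5]
opening: 0.332
finger_force: 49.8
```

move_tool:
  offsets:
    - [[0,0,0,0.0025,0,0,0],[0,0,0,0.0025,0,0,0]]

```text
clock: 7.4
tool_pos: [0.6281, 0.1933, 0.0524]
eef_rot: [0.976, 0.219, 0.001, -0.0]
contact_force: [-3.9, 1.3, 5.2]
opening: 0.33
finger_force: 49.8
```

Contact is made. Opening a little, then rising straight up.

move_tool:
  offsets:
    - [[0.4,0,0,0,0,0,0],[0.45,0,0,0,0,0,0],[0.55,0,0,0,0,0,0],[0.55,0,0,0,0,0,0]]

```text
clock: 7.8
tool_pos: [0.628, 0.1924, 0.0511]
eef_rot: [0.976, 0.218, 0.0, 0.0]
contact_force: [-0.4, -0.1, 0.5]
opening: 0.548
finger_force: 0.0
```

move_tool:
  offsets:
    - [[0.55,0,0,-0.025,0,0,0],[0.55,0,0,-0.075,0,0,0],[0.55,0,0,-0.15,0,0,0],[0.6,0,0,-0.225,0,0,0],[0.6,0,0,-0.3,0,0,0],[0.6,-0.075,0.075,-0.325,0,0,0],[0.6,-0.15,0.15,-0.325,0,0,0],[0.6,-0.225,0.225,-0.325,0,0,0],[0.6,-0.3,0.3,-0.325,0,0,0],[0.6,-0.325,0.325,-0.325,0,0,0]]

```text
clock: 8.8
tool_pos: [0.564, 0.0136, 0.182]
eef_rot: [0.977, 0.215, -0.001, 0.002]
contact_force: [0.0, -0.2, 0.1]
opening: 0.593
finger_force: 0.0
```

```bash
python3 - <<'E'
from h import *
s=get_state();print(s["tool_pos"],s["contact_force"],tool([.5598,-.3225,.13]))
c=camera_params("wrist");np.save("pics/c4.npy",c,allow_pickle=True)
p,d=snapshot("wrist");cv2.imwrite("pics/w4.png",p[:,:,::-1])
E
```

```text
[0.56403618 0.01361655 0.18203972] [ 0.04068123 -0.24627688  0.05342065] [-0.14507795  0.30299925  0.05333158]
```

View pics/w4.png

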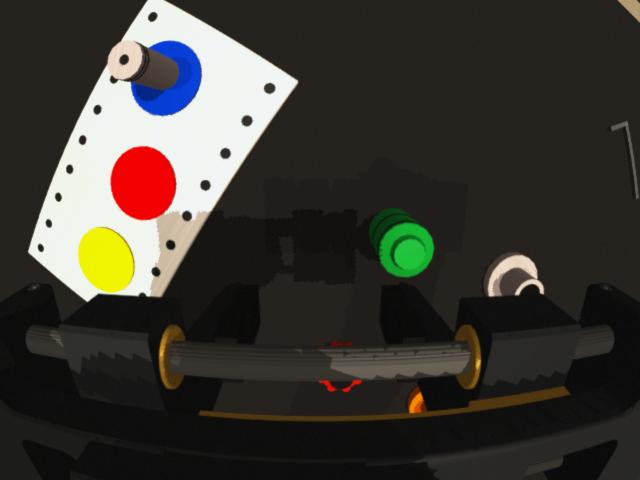

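The view shows the piston standing on the blue mat, with its top at about (123,60) and the mat centred near (167,78). Red is at (143,183), yellow at (106,259), and the plastic canister is untouched. Checking the piston's offset from the mat numerically.

In the tool's units: 0.303 m / 0.4 = 0.7575, 0.29 m / 0.4 = 0.725.

```bash
python3 - <<'E'
from h import *
c=np.load("pics/c4.npy",allow_pickle=True).item()
for u,v,z in((124,60,.086),(167,78,.011),(143,183,.011),(106,259.5,.011)):print(fish(u,v,z,c))
E
```

```text
[0.62848798 0.19386363 0.086     ]
[0.62627545 0.18953269 0.011     ]
[0.52867294 0.17528729 0.011     ]
[0.43766499 0.19254151 0.011     ]
```

move_tool:
  offsets:
    - [[0.75,-0.025,0.05,0,0,0,0],[0.75,-0.0625,0.125,0,0,0,0],[0.75,-0.1,0.2125,0,0,0,0],[0.75,-0.1375,0.3,0,0,0,0],[0.75,-0.175,0.3875,0,0,0,0],[0.75,-0.225,0.475,0,0,0,0],[0.75,-0.2625,0.5625,0,0,0,0],[0.75,-0.3125,0.65,0,0,0,0],[0.75,-0.35,0.725,0,0,0,0],[0.75,-0.3625,0.7575,0,0,0,0]]
  force: 40

```text
clock: 9.85
tool_pos: [0.5641, -0.3197, 0.1815]
eef_rot: [0.976, 0.217, 0.0, 0.001]
contact_force: [-0.5, 0.4, 0.4]
opening: 0.751
finger_force: 0.0
```

move_tool:
  offsets:
    - [[0.75,0,0,0,0,0,0],[0.75,0,0,0,0,0,0]]

```text
clock: 10.05
tool_pos: [0.5651, -0.3132, 0.1812]
eef_rot: [0.975, 0.22, 0.001, -0.001]
contact_force: [-0.1, 0.7, -0.8]
opening: 0.751
finger_force: 0.0
```

```bash
python3 - <<'E'
from h import *
s=get_state();print(s["tool_pos"],s["opening"])
c=camera_params("wrist");np.save("pics/c5.npy",c,allow_pickle=True)
p,d=snapshot("wrist");cv2.imwrite("pics/w5.png",p[:,:,::-1])
E
```

```text
[ 0.56510644 -0.31316524  0.18119284] 0.7505357823897694
```

View pics/w5.png

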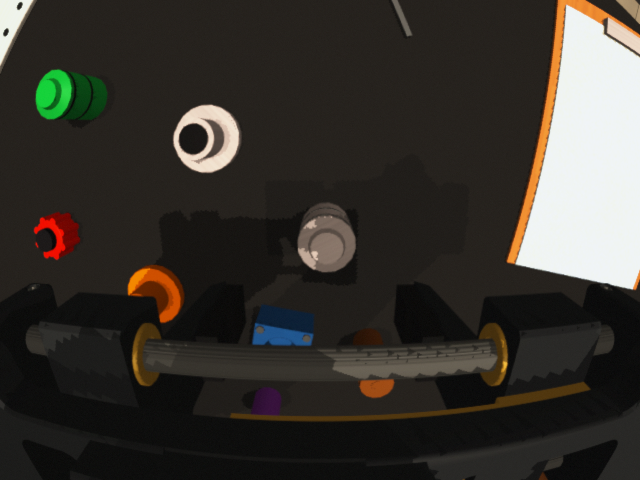

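The canister's cap centre is at (325,244) and the steel flange's mouth at (193,139). The brown and purple decoys are behind the fingers.

```bash
python3 - <<'E'
from h import *
c=np.load("pics/c5.npy",allow_pickle=True).item()
t=fish(325,244,.07,c);print(t,fish(193,139,.045,c),fish(207.5,139,.012,c));print(get_state()["tool_pos"])
w=(2*t+[.56,-.3217,0])/3;w[2]=.024;print(w,tool(w))
E
```

```text
[ 0.56286307 -0.3198999   0.07      ] [ 0.58929321 -0.19320962  0.045     ] [ 0.58981297 -0.19507173  0.012     ]
[ 0.56513406 -0.31263125  0.18119859]
[ 0.56190871 -0.32049993  0.024     ] [-0.00654653  0.00605162  0.15717582]
```

In the tool's units: 0.157 m / 0.4 = 0.3925, 0.152 m / 0.4 = 0.38.

move_tool:
  offsets:
    - [[0.75,-0.0163,0.015,0.05,0,0,0],[0.75,-0.0163,0.015,0.1375,0,0,0],[0.75,-0.0163,0.015,0.225,0,0,0],[0.75,-0.0163,0.015,0.3,0,0,0],[0.75,-0.0163,0.015,0.35,0,0,0],[0.75,-0.0163,0.015,0.38,0,0,0],[0.75,-0.0163,0.015,0.3925,0,0,0],[0.75,-0.0163,0.015,0.3925,0,0,0]]
  force: 40

```text
clock: 10.9
tool_pos: [0.5611, -0.3234, 0.0243]
eef_rot: [0.976, 0.219, 0.0, -0.0]
contact_force: [0.3, -1.5, 0.9]
opening: 0.749
finger_force: 0.0
```

move_tool:
  offsets:
    - [[0.55,0,0,0,0,0,0],[0.52,0,0,0,0,0,0],[0.4,0,0,0,0,0,0],[0,0,0,0,0,0,0],[0,0,0,0,0,0,0],[0,0,0,0,0,0,0]]
  force: 40

```text
clock: 11.5
tool_pos: [0.5606, -0.3236, 0.0251]
eef_rot: [0.976, 0.219, 0.0, -0.001]
contact_force: [-1.5, 2.9, 5.3]
opening: 0.485
finger_force: 40.0
```

In the tool's units: -0.12 m / 0.4 = -0.3, -0.115 m / 0.4 = -0.2875.

move_tool:
  offsets:
    - [[0,0,0,-0.0125,0,0,0],[0,0,0,-0.05,0,0,0],[0,0,0,-0.1,0,0,0],[0,0,0,-0.15,0,0,0],[0,0,0,-0.2,0,0,0],[0,0,0,-0.25,0,0,0],[0,0,0,-0.2875,0,0,0],[0,0,0,-0.3,0,0,0],[0,0,0,-0.3,0,0,0]]
  force: 50

```text
clock: 12.4
tool_pos: [0.5608, -0.3248, 0.1451]
eef_rot: [0.976, 0.219, 0.001, 0.001]
contact_force: [-0.7, -0.5, -2.9]
opening: 0.487
finger_force: 50.0
```

```bash
python3 - <<'E'
from h import *
s=get_state();print(s["tool_pos"],s["contact_force"],tool([.529,.1763,.0357]))
E
```

```text
[ 0.56084299 -0.3248468   0.14509642] [-0.71818513 -0.51512396 -2.85499017] [ 0.18485975 -0.46701051  0.10889321]
```

In the tool's units: -0.29 m / 0.4 = -0.725, -0.27 m / 0.4 = -0.675.

move_tool:
  offsets:
    - [[0,0.0125,-0.0375,0,0,0,0],[0,0.0375,-0.1,0,0,0,0],[0,0.075,-0.1875,0,0,0,0],[0,0.1125,-0.275,0,0,0,0],[0,0.15,-0.3625,0,0,0,0],[0,0.1875,-0.45,0,0,0,0],[0,0.225,-0.5375,0,0,0,0],[0,0.25,-0.6125,0,0,0,0],[0,0.275,-0.675,0,0,0,0],[0,0.2875,-0.725,0,0,0,0]]

```text
clock: 13.4
tool_pos: [0.5403, -0.0105, 0.1433]
eef_rot: [0.976, 0.22, -0.001, -0.001]
contact_force: [0.1, -0.8, -2.5]
opening: 0.486
finger_force: 50.0
```

move_tool:
  offsets:
    - [[0,0.0125,-0.05,0,0,0,0],[0,0.0375,-0.125,0,0,0,0],[0,0.075,-0.2125,0,0,0,0],[0,0.1125,-0.3,0,0,0,0],[0,0.1375,-0.375,0,0,0,0],[0,0.1625,-0.425,0,0,0,0],[0,0.175,-0.4425,0,0,0,0],[0,0.175,-0.4425,0,0,0,0],[0,0.175,-0.4425,0,0,0,0]]

```text
clock: 14.3
tool_pos: [0.5286, 0.1747, 0.1438]
eef_rot: [0.976, 0.218, -0.001, 0.001]
contact_force: [-0.2, -1.1, -2.4]
opening: 0.485
finger_force: 50.0
```

```bash
python3 - <<'E'
from h import *
s=get_state();print(s["tool_pos"],s["q"],tool([.529,.1763,.0357]))
E
```

```text
[0.52858688 0.17471069 0.14380429] [-0.42152357  0.73484996  0.0312916   1.86661781 -0.03762953  0.54217133
 -1.49793528] [ 0.0012171  -0.00142563  0.10810051]
```

move_tool:
  offsets:
    - [[0,0.0025,-0.0025,0.05,0,0,0],[0,0.0025,-0.0025,0.125,0,0,0],[0,0.0025,-0.0025,0.1875,0,0,0],[0,0.0025,-0.0025,0.225,0,0,0],[0,0.0025,-0.0025,0.245,0,0,0],[0,0.0025,-0.0025,0.255,0,0,0],[0,0.0025,-0.0025,0.26,0,0,0],[0,0.0025,-0.0025,0.26,0,0,0]]

```text
clock: 15.1
tool_pos: [0.5296, 0.1782, 0.0408]
eef_rot: [0.976, 0.219, 0.001, -0.0]
contact_force: [-0.1, -0.1, -2.0]
opening: 0.489
finger_force: 50.0
```

move_tool:
  offsets:
    - [[0,0,0,0.0025,0,0,0],[0,0,0,0.005,0,0,0],[0,0,0,0.005,0,0,0]]

```text
clock: 15.4
tool_pos: [0.5292, 0.1783, 0.0385]
eef_rot: [0.976, 0.219, 0.0, -0.0]
contact_force: [0.6, 0.8, -2.0]
opening: 0.488
finger_force: 50.0
```

In the tool's units: 0.0015 m / 0.4 = 0.0038, 0.001 m / 0.4 = 0.0025.

move_tool:
  offsets:
    - [[0,0,0.0025,0.0025,0,0,0],[0,0,0.0025,0.0038,0,0,0],[0,0,0.0025,0.0038,0,0,0]]

```text
clock: 15.7
tool_pos: [0.5295, 0.1771, 0.0366]
eef_rot: [0.976, 0.219, -0.0, 0.0]
contact_force: [-0.4, 0.5, -2.3]
opening: 0.482
finger_force: 50.0
```

move_tool:
  offsets:
    - [[0,0,0,0.0025,0,0,0],[0,0,0,0.0025,0,0,0]]

```text
clock: 15.9
tool_pos: [0.5296, 0.1772, 0.0361]
eef_rot: [0.976, 0.219, 0.0, 0.0]
contact_force: [-0.3, 0.1, 2.9]
opening: 0.487
finger_force: 50.0
```

move_tool:
  offsets:
    - [[0.55,0,0,0,0,0,0],[0.62,0,0,0,0,0,0],[0.72,0,0,0,0,0,0],[0.72,0,0,0,0,0,0]]

```text
clock: 16.3
tool_pos: [0.5296, 0.1773, 0.0357]
eef_rot: [0.976, 0.219, 0.0, 0.0]
contact_force: [-1.4, -0.6, -0.9]
opening: 0.72
finger_force: 0.0
```

move_tool:
  offsets:
    - [[0.72,0,0,-0.025,0,0,0],[0.72,0,0,-0.1,0,0,0],[0.72,0,0,-0.2,0,0,0],[0.72,0,0,-0.3,0,0,0],[0.65,-0.025,0.075,-0.35,0,0,0],[0.65,-0.0375,0.15,-0.35,0,0,0],[0.65,-0.05,0.225,-0.35,0,0,0],[0.65,-0.05,0.3,-0.35,0,0,0],[0.65,-0.05,0.375,-0.35,0,0,0],[0.65,-0.05,0.4,-0.35,0,0,0]]

```text
clock: 17.3
tool_pos: [0.5807, 0.0198, 0.1765]
eef_rot: [0.976, 0.216, 0.001, 0.001]
contact_force: [-0.3, -0.0, -0.1]
opening: 0.652
finger_force: 0.0
```

```bash
python3 - <<'E'
from h import *
s=get_state();print(s["tool_pos"],s["contact_force"],tool([.589,-.194,.16]))
p,d=snapshot("top");cv2.imwrite("pics/t6.png",cv2.resize(p[100:340,80:400,::-1],None,fx=2,fy=2))
E
```

```text
[0.58074988 0.0198112  0.17650353] [-0.274934   -0.03292989 -0.09177514] [-0.08275494  0.19727459  0.01702987]
```

View pics/t6.png

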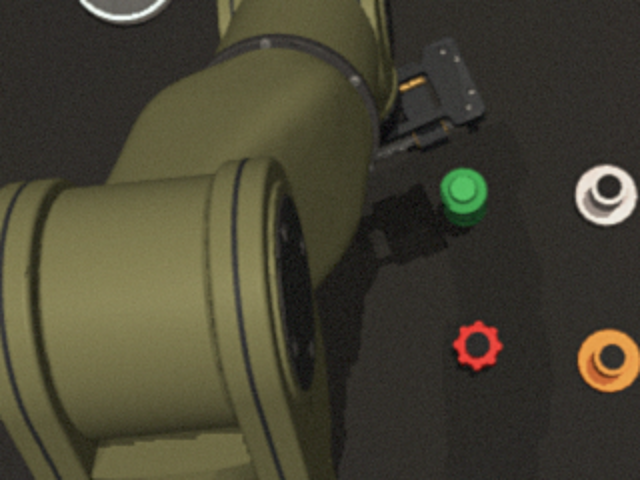

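The arm hides the shelf in this view. The plastic parts are in place. I'll move above the flange and look again.

In the tool's units: 0.197 m / 0.4 = 0.4925, 0.19 m / 0.4 = 0.475.

move_tool:
  offsets:
    - [[0.65,-0.025,0.05,0,0,0,0],[0.65,-0.0625,0.1375,0,0,0,0],[0.65,-0.1,0.225,0,0,0,0],[0.65,-0.1375,0.325,0,0,0,0],[0.65,-0.175,0.4125,0,0,0,0],[0.65,-0.2,0.475,0,0,0,0],[0.65,-0.2075,0.4925,0,0,0,0],[0.65,-0.2075,0.4925,0,0,0,0],[0.65,-0.2075,0.4925,0,0,0,0]]
  force: 40

```text
clock: 18.25
tool_pos: [0.5889, -0.1861, 0.1757]
eef_rot: [0.975, 0.22, 0.0, -0.001]
contact_force: [-0.1, 0.6, -0.9]
opening: 0.652
finger_force: 0.0
```

```bash
python3 - <<'E'
from h import *
s=get_state();print(s["tool_pos"],tool([.589,-.194,.16]))
c=camera_params("wrist");np.save("pics/c7.npy",c,allow_pickle=True)
p,d=snapshot("wrist");q,_=snapshot("top")
a=cv2.resize(p[:,80:560,::-1],(400,400));b=cv2.resize(q[130:330,110:310,::-1],(400,400),interpolation=cv2.INTER_CUBIC)
cv2.imwrite("pics/m7.png",np.hstack([a,b]))
E
```

```text
[ 0.58894489 -0.1860893   0.17568303] [-0.00336314  0.00720304  0.0156635 ]
```

View pics/m7.png

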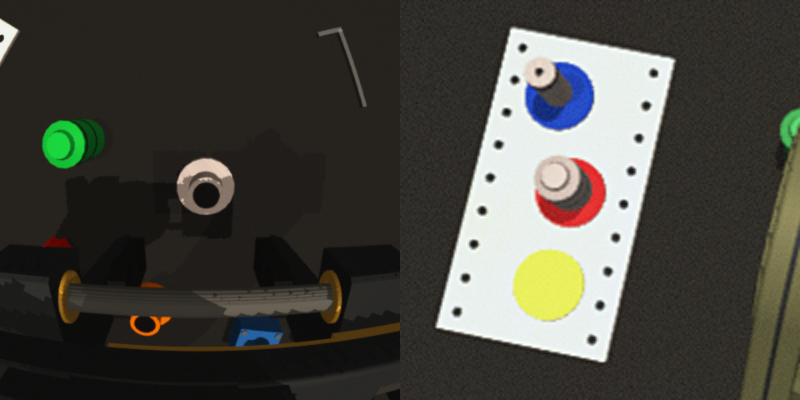

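Left pane (wrist view): the steel flange's mouth is at (206,194). Right pane (top view): the piston stands on blue with its top at (541,72), the canister on red with its cap at (554,175), and the yellow mat is free at (548,286).

```bash
python3 - <<'E'
from h import *
c=np.load("pics/c7.npy",allow_pickle=True).item()
t=fish(327,232.5,.045,c);print(t)
print("pist",px2w("top",180.3,165.8,.086),"can",px2w("top",186.8,217.3,.081))
t=(t+[.5893,-.1935,0])/2;t[2]=.0145;print(get_state()["tool_pos"],t,tool(t))
E
```

```text
[ 0.59061833 -0.19288384  0.045     ]
pist [0.62831794 0.19146946 0.086     ] can [0.5309768  0.17573091 0.081     ]
[ 0.58905123 -0.18630316  0.1757537 ] [ 0.58995917 -0.19319192  0.0145    ] [-0.00226126  0.00688735  0.16124046]
```

In the tool's units: 0.158 m / 0.4 = 0.395, 0.152 m / 0.4 = 0.38.

move_tool:
  offsets:
    - [[0.65,-0.005,0.0163,0.05,0,0,0],[0.65,-0.005,0.0163,0.1375,0,0,0],[0.65,-0.005,0.0163,0.225,0,0,0],[0.65,-0.005,0.0163,0.3,0,0,0],[0.65,-0.005,0.0163,0.35,0,0,0],[0.65,-0.005,0.0163,0.38,0,0,0],[0.65,-0.005,0.0163,0.395,0,0,0],[0.65,-0.005,0.0163,0.395,0,0,0]]
  force: 40

```text
clock: 19.15
tool_pos: [0.5898, -0.1956, 0.0176]
eef_rot: [0.976, 0.219, -0.0, -0.0]
contact_force: [1.0, 0.3, 1.3]
opening: 0.652
finger_force: 0.0
```

move_tool:
  offsets:
    - [[0.45,0,0,0.0025,0,0,0],[0.4,0,0,0.0025,0,0,0],[0.3,0,0,0.0025,0,0,0],[0,0,0,0.0025,0,0,0],[0,0,0,0.0025,0,0,0],[0,0,0,0.0025,0,0,0]]
  force: 40

```text
clock: 19.75
tool_pos: [0.5894, -0.1949, 0.0175]
eef_rot: [0.976, 0.219, -0.0, -0.001]
contact_force: [-2.9, 3.2, 5.2]
opening: 0.374
finger_force: 40.0
```

In the tool's units: -0.13 m / 0.4 = -0.325, -0.12 m / 0.4 = -0.3.

move_tool:
  offsets:
    - [[0,0,0,-0.0125,0,0,0],[0,0,0,-0.05,0,0,0],[0,0,0,-0.1,0,0,0],[0,0,0,-0.15,0,0,0],[0,0,0,-0.2,0,0,0],[0,0,0,-0.25,0,0,0],[0,0,0,-0.3,0,0,0],[0,0,0,-0.325,0,0,0],[0,0,0,-0.325,0,0,0]]
  force: 50

```text
clock: 20.65
tool_pos: [0.5907, -0.1971, 0.1487]
eef_rot: [0.976, 0.218, 0.002, 0.001]
contact_force: [0.0, -0.2, -3.3]
opening: 0.377
finger_force: 50.0
```

```bash
python3 - <<'E'
from h import *
s=get_state();print(s["tool_pos"],s["contact_force"],s["opening"],tool([.437,.1938,.0283]))
E
```

```text
[ 0.59067826 -0.19711543  0.14869912] [ 0.04697898 -0.21177371 -3.27871668] 0.3766885748015931 [ 0.02723056 -0.41948286  0.11924957]
```

In the tool's units: -0.27 m / 0.4 = -0.675, -0.255 m / 0.4 = -0.6375.

move_tool:
  offsets:
    - [[0,0,-0.025,0,0,0,0],[0,0,-0.075,0,0,0,0],[0,0.0125,-0.15,0,0,0,0],[0,0.025,-0.2375,0,0,0,0],[0,0.025,-0.325,0,0,0,0],[0,0.0375,-0.4125,0,0,0,0],[0,0.0375,-0.5,0,0,0,0],[0,0.05,-0.575,0,0,0,0],[0,0.05,-0.6375,0,0,0,0],[0,0.05,-0.675,0,0,0,0]]

```text
clock: 21.65
tool_pos: [0.4901, 0.0594, 0.1458]
eef_rot: [0.975, 0.22, -0.002, -0.001]
contact_force: [0.3, 0.2, -2.7]
opening: 0.372
finger_force: 50.0
```

move_tool:
  offsets:
    - [[0,0,-0.05,0,0,0,0],[0,0.005,-0.125,0,0,0,0],[0,0.01,-0.2,0,0,0,0],[0,0.015,-0.275,0,0,0,0],[0,0.0175,-0.325,0,0,0,0],[0,0.0175,-0.3625,0,0,0,0],[0,0.0175,-0.3725,0,0,0,0],[0,0.0175,-0.3725,0,0,0,0],[0,0.0175,-0.3725,0,0,0,0]]

```text
clock: 22.55
tool_pos: [0.4353, 0.1931, 0.1464]
eef_rot: [0.976, 0.218, -0.0, 0.001]
contact_force: [-0.0, 1.0, -4.0]
opening: 0.374
finger_force: 50.0
```

```bash
python3 - <<'E'
from h import *
s=get_state();print(s["tool_pos"],s["q"],tool([.437,.1938,.0283]))
E
```

```text
[0.43528636 0.19306134 0.14642926] [-0.55383955  0.66170914  0.06219898  2.10052387 -0.10020953  0.38292717
 -1.54293296] [ 1.96357499e-03 -4.21760982e-05  1.18127668e-01]
```

In the tool's units: 0.115 m / 0.4 = 0.2875, 0.112 m / 0.4 = 0.28.

move_tool:
  offsets:
    - [[0,0.0025,0,0.05,0,0,0],[0,0.0025,0,0.125,0,0,0],[0,0.0025,0,0.2,0,0,0],[0,0.0025,0,0.2425,0,0,0],[0,0.0025,0,0.2675,0,0,0],[0,0.0025,0,0.28,0,0,0],[0,0.0025,0,0.2875,0,0,0],[0,0.0025,0,0.2875,0,0,0]]

```text
clock: 23.35
tool_pos: [0.4366, 0.1945, 0.032]
eef_rot: [0.976, 0.218, 0.0, 0.0]
contact_force: [0.1, -1.0, -2.7]
opening: 0.373
finger_force: 50.0
```

move_tool:
  offsets:
    - [[0,0,0,0.0025,0,0,0],[0,0,0,0.0025,0,0,0]]

```text
clock: 23.55
tool_pos: [0.4365, 0.1948, 0.0312]
eef_rot: [0.976, 0.219, 0.001, -0.0]
contact_force: [0.3, 0.4, -3.4]
opening: 0.375
finger_force: 50.0
```

In the tool's units: 0.0015 m / 0.4 = 0.0038, 0.001 m / 0.4 = 0.0025.

move_tool:
  offsets:
    - [[0,0,0.0025,0.0025,0,0,0],[0,0,0.0025,0.0038,0,0,0],[0,0,0.0025,0.0038,0,0,0]]

```text
clock: 23.85
tool_pos: [0.4367, 0.1936, 0.0293]
eef_rot: [0.976, 0.219, 0.0, 0.0]
contact_force: [-0.0, -0.1, -3.1]
opening: 0.375
finger_force: 50.0
```

move_tool:
  offsets:
    - [[0,0,0,0.0025,0,0,0],[0,0,0,0.0025,0,0,0]]

```text
clock: 24.05
tool_pos: [0.4367, 0.1936, 0.0285]
eef_rot: [0.976, 0.219, 0.0, 0.0]
contact_force: [1.1, -0.4, 1.6]
opening: 0.373
finger_force: 50.0
```

Contact is made (−3.1 → +1.6 N). Releasing and backing away upward.

move_tool:
  offsets:
    - [[0.45,0,0,0,0,0,0],[0.52,0,0,0,0,0,0],[0.62,0,0,0,0,0,0],[0.62,0,0,0,0,0,0]]

```text
clock: 24.45
tool_pos: [0.4367, 0.1937, 0.0282]
eef_rot: [0.976, 0.219, 0.0, 0.0]
contact_force: [0.5, -0.5, 0.3]
opening: 0.623
finger_force: 0.0
```

move_tool:
  offsets:
    - [[0.62,0,0,-0.025,0,0,0],[0.62,0,0,-0.1,0,0,0],[0.62,0,0,-0.2,0,0,0],[0.62,0,0,-0.3,0,0,0],[0.62,0,0.1,-0.375,0,0,0],[0.62,0,0.2,-0.4,0,0,0],[0.62,0,0.3,-0.4,0,0,0],[0.62,0,0.4,-0.4,0,0,0],[0.62,0,0.5,-0.4,0,0,0],[0.62,0,0.6,-0.4,0,0,0]]

```text
clock: 25.45
tool_pos: [0.5392, -0.025, 0.189]
eef_rot: [0.976, 0.219, 0.0, 0.0]
contact_force: [1.3, 1.2, 0.4]
opening: 0.624
finger_force: 0.0
```

move_tool:
  offsets:
    - [[0.62,0,0.1,0,0,0,0],[0.62,0,0.2,0,0,0,0],[0.62,0,0.3,0,0,0,0],[0.62,0,0.35,0,0,0,0],[0.62,0,0.35,0,0,0,0]]

```text
clock: 25.95
tool_pos: [0.5989, -0.1544, 0.1887]
eef_rot: [0.976, 0.216, 0.0, 0.002]
contact_force: [-0.4, 0.6, -0.3]
opening: 0.616
finger_force: 0.0
```

```bash
python3 - <<'E'
from h import *
q,_=snapshot("top")
cv2.imwrite("pics/t8.png",cv2.resize(q[130:330,110:410,::-1],None,fx=2.6,fy=2.6,interpolation=cv2.INTER_CUBIC))
E
```

```text
(no output)
```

View pics/t8.png

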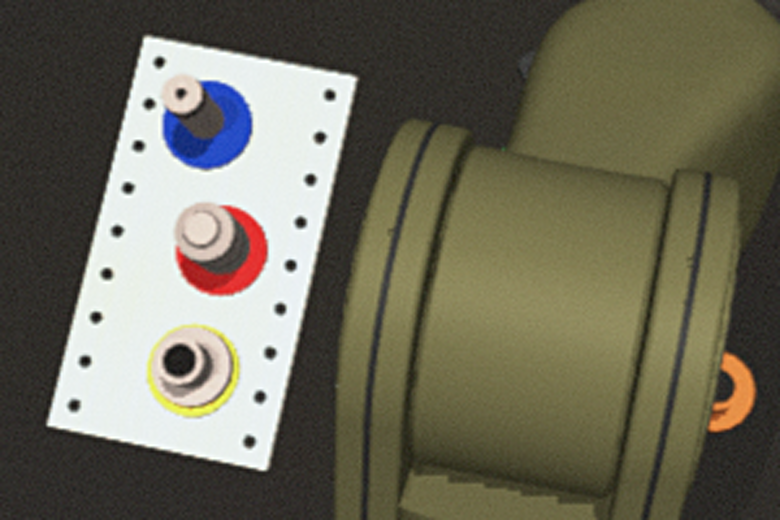

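The piston stands on blue (base near (207,124)), the canister on red (cap at (202,229)), and the flange is centred on yellow (195,368). The arm is clear of everything, so I'm handing in.

```bash
python3 -c "
from plant import finish_job
print(finish_job())"
```

```text
the job is handed in; nothing more can be done
None
```

I handed the job in at about 26 s: the piston stands on blue, the canister on red and the flange on yellow, all released and upright; I saw no plastic part move, though the arm hid the green canister and red knob in the last picture, and no verdict came back.

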